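Reset the stop collar of a slicing guide against its spring buffer

ROBOT

A 7-joint arm with a two-finger parallel gripper is mounted at the origin on a cart in front of the work surface, level with it; the furniture and walls round the work are solid. World frame = base frame: x ahead of the robot, y to its left, z up, the work surface at z = 0. Lengths are in m, angles in rad, forces in N, time in s.
With the tool pointing down it reaches from about 0.4 to 0.875 m from the base axis. Payload 6.5 kg.
Tool frame: the origin (TCP) lies midway between the tips of the shut fingers; the grasp point (between the pads) lies 19 mm behind it; x points along the fingers, y is the direction in which the jaws open and shut, and the axes are right-handed (so a half turn about x gives the same grasp; the last joint's range is limited). The gripper opens to 88 mm and grips with 3 to 60 N. Pads are 18 mm wide; open, the fingers measure 123 mm over their backs; the gripper's body (75 mm by 187 mm) begins 45 mm behind the grasp point.
Start: joints at [-1.222, 0.536, -0.004, 1.538, 0.003, 1.067, -0.071], TCP at [0.262, 0.595, 0.199] pointing down, gripper open.
Joint ranges: [-2.7, 2.7], [-0.37, 2.16], [-1.27, 1.26], [0.24, 2.4], [-1.31, 4.45], [0.19, 1.91], [-2.76, 2.76]. Speed limits (rad/s): [2.39, 2.39, 3.14, 3.14, 3.14, 3.14, 3.14].

INTERFACE

Orientations are given as a unit quaternion [x, y, z, w].
In Python, from rig import bot gives the robot as it stands.
- The arm moves only by the tool move_arm, never from a script. Its argument "deltas" is a list that holds one entry, the list of rows, each a list of 6 numbers: the shift along the world's x, y, z each as a share of 25 cm, from -1 to 1, then the turn, a rotation vector about the world's x, y, z each as a share of 2 rad, from -1 to 1. A call has exactly 5 rows; each row shifts and turns the commanded pose from where the row before left it; what a row does not reach is not made up. A row lasts 1/8 s, in which the tool goes at most 62.5 mm and 10.7 degrees, less where a joint would pass 70% of its speed; a pose out of reach is approached as far as the arm can. A call with a number of a shift or a turn outside -1 to 1 is refused whole. A call with a gripper value outside its range is refused whole. "fingers" is the opening, from -1 (shut) to 1 (fully open), set as the call begins (left out, the last holds). The fingers move at their own pace and stop on an object; "force" is the grip in N (left out, the last holds). Time passes only in rows, so rows that do not move let the fingers close, or fill a call up. It gives the time, the measured TCP pose, the force and the opening at its end, in the units of the state.
- bot.sense(): the state, without advancing time (a new reading comes with each control period).
- bot.get_image(name): name is "scene" or "side" or "wrist"; returns a dict with "color" (384x512x3 uint8, red, green, blue), "K" (3x3 intrinsics, pixels), "distortion" ([k1, k2, p1, p2, k3] as OpenCV has them; the pictures are not rectified), "eye" and "attitude" of the camera in the world; the wrist camera has in their place "T_tool_cam" (4x4, takes a point from camera to tool coordinates, whose origin is the TCP and whose axes are the tool frame's). Camera axes: x right, y up, looking along -z (the intrinsics and any distortion apply to the point x, -y, -z); pixel columns grow to the right and rows downward; lengths in m; the calibration is good to about 2 mm. A picture is of the moment at which its call begins: read the wrist's pose just before it. There is no depth.
- bot.job_done(): hands the job in, once; it reports no verdict.
The state is a dict: "time_s": time; "joint_positions": joint angles; "joint_vel": joint speeds; "tau": joint torques, N m; "position": TCP position; "tcp_rot": TCP orientation; "ft_force": force on the tool from outside, world axes, zero at the start; "moment": the same for the moment, N m; "width": finger opening in m.
Only numpy, scipy, OpenCV 4.12 (cv2) and the standard library are available. Lean on these libraries where they do the work, as an engineer would, in place of code of your own. Each camera call takes 0.05 s, during which the arm holds its last target. There are 200 camera calls.

TASK

The stop collar on the slicing guide's rod has been clamped too far from its spring buffer. Loosen the collar's wing screw, slide the collar along the rod until it presses the buffer with about 8 newtons (gently, never ramming the spring solid), and tighten the wing screw again while it is held there, so that the collar stays put with that preload. Leave the other kitchen things where they are.

Things in the scene. Friction and masses are not known exactly. Their poses are not given: they have to be found in the camera images.
- guide: Slicing guide, fixed: wooden board 150 x 310 x 18 mm, slotted knife rail along its front edge, steel rod of 14 mm held by two dark stands 36 x 20 mm, 62 mm high, at y = -135 and +135 mm. Origin: centre of the underside; z up; y along the rod, from the plain stand to the one with the spring buffer. Rod axis at x = +30, z = +46 mm.
- end_stand: Stand with the spring buffer. Origin: below its middle, on the guide's underside; axes as guide's. A sleeve with a sprung steel head (the buffer, 29 mm across, round the rod) comes out towards the collar. The sleeve's setting varies, unmeasured: the buffer's free front face is 32 to 57 mm from this origin along -y. Spring: 2 N/mm, slack until touched, solid at 10 mm; over 18 N is ramming.
- collar: Stop collar: steel ring 40 mm across, 24 mm long, on the rod; a boss for the screw rises to 23 mm above the rod axis. Origin: its middle, on the rod axis; y along the rod to the buffer, z up. It cannot turn. Clamped it holds over 40 N; loose it slides with 1.5 N drag, and the spring pushes it back if let go. It starts 160 to 220 mm from end_stand's origin.
- wing (a point): Centre of the wing screw's head, an upright steel plate 32 long, 10 thick, 30 mm high, centred over the collar, 45.5 mm above the rod axis when tight. x: along the 32 mm; y: through the thickness (pinch these faces); z up. Under it a 17 mm washer, then the boss; nothing on the guide is as high. While pinched it can also be used to push the collar along.
- screw (a joint): Turn of the wing screw in rad: 0 = fully tight (a stop), growing counter-clockwise seen from above, to a stop at 1.8. It starts between 0 and 0.15, grips the rod less and less, and frees the collar above 0.8. Turning takes up to 0.25 N m, and the screw rises 1.5 mm per rad. At 1.2 the plate stands square across the rod.
- weight_1: bystander: brass balance weight with a knob, 37 mm across, 35 mm high, on the front half of the guide's board; origin under its centre
- weight_0: bystander: brass balance weight with a knob, 29 mm across, 30 mm high, on the front half of the guide's board; origin under its centre
- weight_2: bystander: brass balance weight with a knob, 24 mm across, 27 mm high, on the worktop to the right; origin under its centre
- jar_sugar: bystander: lidded glass jar 90 mm across, 140 mm high, at the left; origin under its centre

How it is judged:
By the outcome, as a careful person would: the job done as asked, in the order asked, and still so for the second after the job is handed in, with the robot touching nothing.
It also fails if it takes over 45 s, if anything falls off the work surface, if the arm or the gripper's body presses on something with over 40 N, if the wrist force passes 120 N, or if a joint passes its speed limit or range.

## Working session

There is one attempt and no reset: what is moved stays moved. The work goes in short steps, Python scripts to look and compute and a tool call to move; the robot and the scene stay as the last step left them, time stands still between calls to the robot, and variables do not carry over. Pictures are saved under pics/ and viewed, about 8 in all and at most 12, crops included, and the job is handed in when it is done.

Besides the shell and the picture viewer there is one more tool, called after "Request:" by a JSON object that holds its "api" and its "payload". move_arm: Moves the arm, as the interface text tells. Shift numbers are shares of 25 cm and turn numbers shares of 2 rad, none past 1 either way. Its arguments: {"type":"object","properties":{"deltas":{"type":"array"},"fingers":{"type":"number"},"force":{"type":"number"}},"required":["deltas"]}

```bash
mkdir -p pics; ls
python3 - <<'E'
from rig import bot
import cv2,numpy as np
s=bot.sense()
for k in s: print(k,np.round(s[k],3))
ims=[]
for n in ("scene","side","wrist"):
    d=bot.get_image(n); cv2.imwrite(f"pics/{n}0.png",d["color"][:,:,::-1])
    print(n,{k:np.round(d[k],3).tolist() for k in d if k!="color"})
E
```

```text
pics
time_s 0.0
joint_positions [-1.222  0.537 -0.004  1.539  0.003  1.067 -0.071]
joint_vel [-0.    -0.    -0.001 -0.001 -0.    -0.     0.   ]
tau [-0.0000e+00 -5.7099e+01  9.9100e-01 -2.5160e+01 -5.6000e-02  1.8000e-02
  0.0000e+00]
position [0.262 0.594 0.198]
tcp_rot [ 0.145  0.692 -0.146  0.692]
ft_force [0.232 0.102 0.317]
moment [-0.025 -0.039  0.018]
width 0.088
scene {'K': [[490.415, 0.0, 258.541], [0.0, 490.415, 188.921], [0.0, 0.0, 1.0]], 'distortion': [-0.085, 0.0, 0.0, 0.0, 0.0], 'eye': [-0.618, 0.919, 1.145], 'attitude': [-0.195, 0.422, 0.795, -0.389]}
side {'K': [[369.218, 0.0, 255.555], [0.0, 369.218, 193.656], [0.0, 0.0, 1.0]], 'distortion': [-0.098, 0.0, 0.0, 0.0, 0.0], 'eye': [-0.03, -1.018, 0.671], 'attitude': [0.51, -0.136, -0.214, 0.822]}
wrist {'K': [[293.89, 0.0, 259.844], [0.0, 293.89, 188.385], [0.0, 0.0, 1.0]], 'distortion': [0.003, 0.0, 0.0, 0.0, 0.0], 'T_tool_cam': [[0.001, 0.284, -0.959, -0.186], [1.0, -0.001, 0.001, 0.001], [-0.001, -0.959, -0.284, -0.074], [0.0, 0.0, 0.0, 1.0]]}
```

View pics/scene0.png

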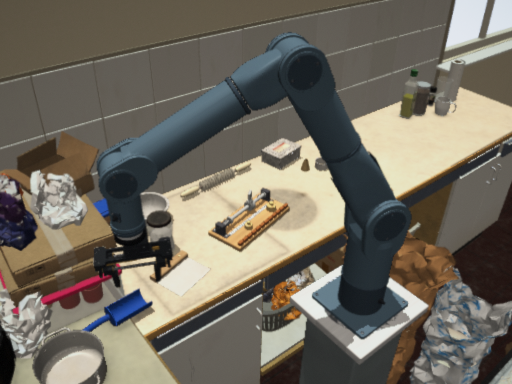

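View pics/side0.png

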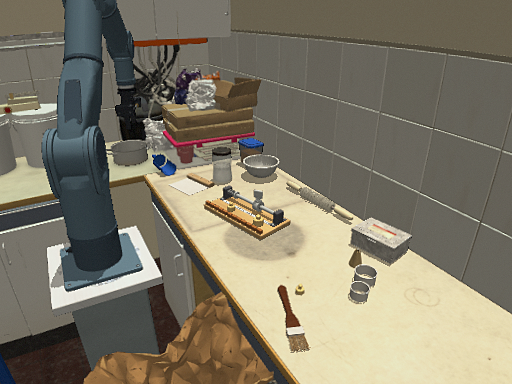

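The scene view has the guide near (250,218) and the side view has it near (247,212). I'll enlarge both.

Run:
```python
import cv2,numpy as np
a=cv2.imread("pics/scene0.png")[180:255,200:300];b=cv2.imread("pics/side0.png")[178:240,195:295]
r=lambda i:cv2.resize(i,None,fx=5,fy=5,interpolation=cv2.INTER_CUBIC)
# scene 500x375; side 500x310 -> scale to fit 600 high
c=np.vstack([r(a)[:290],r(b)]);cv2.imwrite("pics/c1.png",c);print(c.shape)
```

```text
(600, 500, 3)
```

View pics/c1.png

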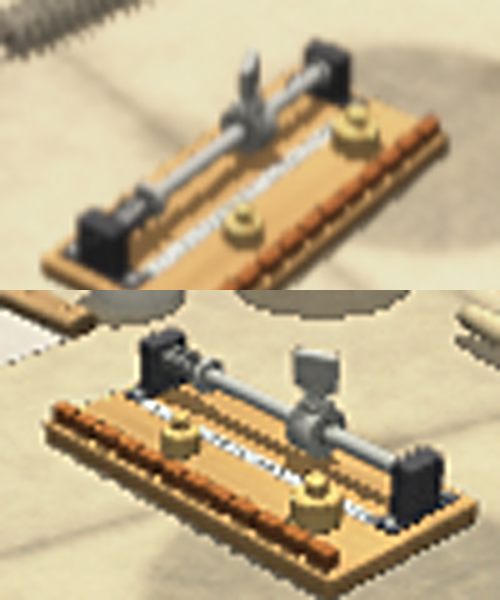

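The buffer stand is at the left in both crops, at crop (105,213) in the scene half and (165,335) in the side half. The wing is at (251,68) and (316,370). I'll triangulate these points.

```bash
cat > h.py <<'E'
import numpy as np,cv2
from rig import bot
from scipy.spatial.transform import Rotation as R
def ray(d,px,pose=None):
    n=cv2.undistortPoints(np.array([[px]],float),np.array(d["K"]),np.array(d["distortion"])).ravel()
    v=np.array([n[0],-n[1],-1.])
    if pose is None: o=np.array(d["eye"]);M=R.from_quat(d["attitude"]).as_matrix()
    else:
        T=np.array(d["T_tool_cam"]);Q=R.from_quat(pose["tcp_rot"]).as_matrix()
        o=np.array(pose["position"])+Q@T[:3,3];M=Q@T[:3,:3]
    v=M@v;return o,v/np.linalg.norm(v)
def plane(r,z): o,v=r;return o+v*(z-o[2])/v[2]
def tri(rs):
    A=sum(np.eye(3)-np.outer(v,v) for o,v in rs);b=sum((np.eye(3)-np.outer(v,v))@o for o,v in rs)
    return np.linalg.solve(A,b)
E
python3 - <<'E'
from h import *
s,d=bot.get_image("scene"),bot.get_image("side")
for n,a,b in (("end",(221,222.6),(228,187)),("plain",(266,189),(278.6,211)),("wing",(250.2,193.3),(258.2,194))):
    ra,rb=ray(s,a),ray(d,b);print(n,tri([ra,rb]).round(3),plane(ra,.062).round(3),plane(rb,.062).round(3))
E
```

```text
end [0.516 0.163 0.061] [0.517 0.163 0.062] [0.514 0.159 0.062]
plain [ 0.583 -0.097  0.062] [ 0.584 -0.097  0.062] [ 0.582 -0.098  0.062]
wing [ 0.559 -0.001  0.093] [ 0.598 -0.03   0.062] [0.586 0.049 0.062]
```

Run:
```python
from h import *
s=bot.sense();Q=R.from_quat(s["tcp_rot"]).as_matrix();print(Q.round(3),np.arctan2(Q[1,1],Q[0,1]))
d=bot.get_image("scene");print("jar top",plane(ray(d,(160,218)),.14),np.array([.559,0,.2])-s["position"])
```

```text
[[-0.     0.403  0.915]
 [-0.001  0.915 -0.403]
 [-1.    -0.001  0.   ]] 1.1560774151939033
jar top [0.57636214 0.36540566 0.14      ] [ 0.29718082 -0.59462068  0.00118595]
```

Request:
{"api": "move_arm", "payload": {"deltas": [[[0.099, -0.198, 0, 0, 0, -0.0194], [0.099, -0.198, 0, 0, 0, -0.0194], [0.099, -0.198, 0, 0, 0, -0.0194], [0.099, -0.198, 0, 0, 0, -0.0194], [0.099, -0.198, 0, 0, 0, -0.0194]]], "fingers": 0.2, "force": 40}}

```text
time_s: 0.92
position: [0.3864, 0.3457, 0.1994]
tcp_rot: [0.213, 0.674, -0.212, 0.675]
ft_force: [1.0, 1.1, -0.1]
width: 0.0525
```

Request:
{"api": "move_arm", "payload": {"deltas": [[[0.099, -0.198, 0, 0, 0, -0.0194], [0.099, -0.198, 0, 0, 0, -0.0194], [0.099, -0.198, 0, 0, 0, -0.0194], [0.099, -0.198, 0, 0, 0, -0.0194], [0.099, -0.198, 0, 0, 0, -0.0194]]]}}

```text
time_s: 1.55
position: [0.5102, 0.0983, 0.1995]
tcp_rot: [0.277, 0.651, -0.276, 0.651]
ft_force: [0.7, 1.0, 0.3]
width: 0.0529
```

Request:
{"api": "move_arm", "payload": {"deltas": [[[0.099, -0.198, 0, 0, 0, -0.0194], [0.099, -0.198, 0, 0, 0, -0.0194], [0, 0, 0, 0, 0, 0], [0, 0, 0, 0, 0, 0], [0, 0, 0, 0, 0, 0]]]}}

```text
time_s: 2.17
position: [0.5585, 0.0027, 0.1991]
tcp_rot: [0.301, 0.64, -0.3, 0.64]
ft_force: [0.1, -0.2, 0.1]
width: 0.0528
```

Run:
```python
from h import *
s=bot.sense();d=bot.get_image("wrist");cv2.imwrite("pics/w1.png",d["color"][:,:,::-1])
Q=R.from_quat(s["tcp_rot"]).as_matrix();print(s["time_s"],s["position"],np.arctan2(Q[1,1],Q[0,1]),s["joint_positions"],s["ft_force"],s["width"])
```

```text
2.175 [0.5584601  0.00274919 0.19911976] 0.6931447141061686 [-0.33138067  0.39010834  0.31726828  1.80005141 -0.14492426  0.97445406
  0.73843877] [ 0.08167695 -0.16239709  0.1372809 ] 0.05278925506156821
```

View pics/w1.png

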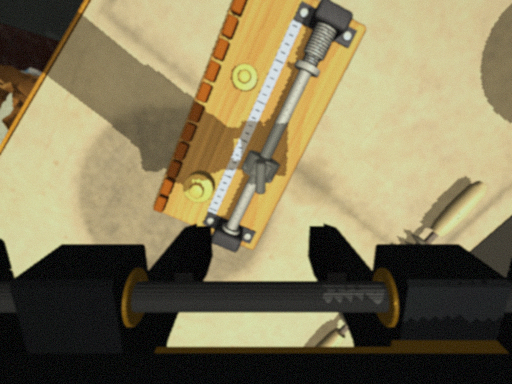

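The wrist view shows the collar and wing near (262,172), with the plate running up the image between the jaws. The buffer head is near (307,68). I'll zoom in on both.

Run:
```python
import cv2
a=cv2.imread("pics/w1.png")[0:215,200:365];cv2.imwrite("pics/w1c.png",cv2.resize(a,None,fx=2.79,fy=2.79,interpolation=cv2.INTER_CUBIC)[:600])
a=cv2.imread("pics/w1.png")[140:210,230:300];b=cv2.imread("pics/w1.png")[20:90,285:355]
import numpy as np
cv2.imwrite("pics/w1c.png",cv2.resize(np.hstack([a,b]),None,fx=5.7,fy=5.7,interpolation=cv2.INTER_CUBIC))
```

```text
(no output)
```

View pics/w1c.png

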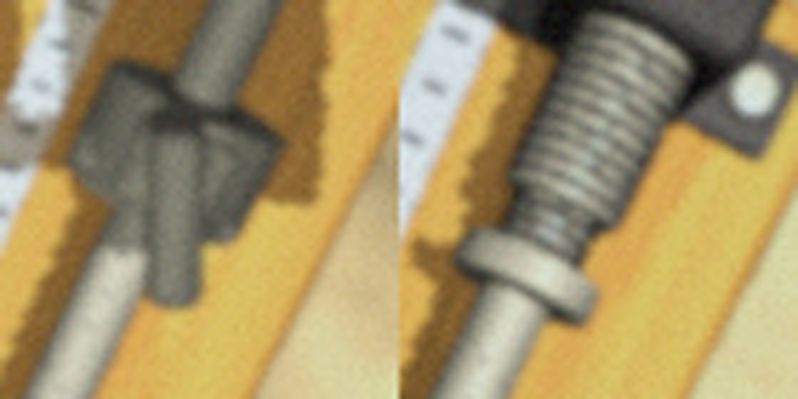

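Run:
```python
from h import *
s=bot.sense();d=bot.get_image("wrist")
a=plane(ray(d,(260.8,193.2),s),.1065); p=.693-np.pi/2; u=np.array([np.cos(p),np.sin(p),0])
print("far top",a,"wing",a-.016*u, "or", a+.016*u)
f=plane(ray(d,(307.5,71.2),s),.0605);y=np.array([-np.sin(.252),np.cos(.252),0])
w=a-.016*u
print("buffer front",f,"gap along rod wing-front",(f-w)@y, "front to end", (np.array([.516,.163,0])-f)@y, "wing to end",(np.array([.516,.163,0])-w)@y)
n=np.array([y[1],-y[0],0]); print("rod offset wing, front vs end", (w-np.array([.516,.163,0]))@n,(f-np.array([.516,.163,0]))@n)
```

```text
far top [ 0.56814476 -0.00714214  0.1065    ] wing [0.55792319 0.00516718 0.1065    ] or [ 0.57836633 -0.01945147  0.1065    ]
buffer front [0.53017998 0.11368339 0.0605    ] gap along rod wing-front 0.11200632225192543 front to end 0.05129463517667231 wing to end 0.16330095742859774
rod offset wing, front vs end 0.0012448366473316378 0.001435447325462533
```

Request:
{"api": "move_arm", "payload": {"deltas": [[[0, 0, -0.16, 0, 0, 0], [0, 0, -0.16, 0, 0, 0], [0, 0, -0.1, 0, 0, 0], [0, 0, -0.06, 0, 0, 0], [0, 0, 0, 0, 0, 0]]]}}

```text
time_s: 2.9
position: [0.5584, 0.0013, 0.0787]
tcp_rot: [0.301, 0.64, -0.301, 0.639]
ft_force: [0.7, 0.1, 0.2]
width: 0.0529
```

Request:
{"api": "move_arm", "payload": {"deltas": [[[0, 0, 0, 0, 0, 0], [0, 0, 0, 0, 0, 0], [0, 0, 0, 0, 0, 0], [0, 0, 0, 0, 0, 0], [0, 0, 0, 0, 0, 0]]], "fingers": -1, "force": 40}}

```text
time_s: 3.52
position: [0.559, 0.0009, 0.0793]
tcp_rot: [0.301, 0.64, -0.301, 0.64]
ft_force: [0.1, 0.6, 0.2]
width: 0.0049
```

Run:
```python
from h import *
s=bot.sense();print(s["moment"],s["ft_force"],s["width"])
```

```text
[-0.05998821  0.03930744 -0.041452  ] [0.0821112  0.63893727 0.22479127] 0.004925054488226534
```

The opening is 4.9 mm on a 10 mm plate, so the pinch probably missed. I'll look.

Run:
```python
from h import *
s=bot.sense();print(s["position"])
w=bot.get_image("wrist")["color"][:,:,::-1];d=bot.get_image("side")["color"][:,:,::-1]
cv2.imwrite("pics/w2f.png",w);cv2.imwrite("pics/s2f.png",d)
a=cv2.resize(w[130:380,140:390],(400,400),interpolation=cv2.INTER_CUBIC);b=cv2.resize(d[150:230,210:290],(400,400),interpolation=cv2.INTER_CUBIC)
cv2.imwrite("pics/ws2.png",np.hstack([a,b]))
```

```text
[0.5590006  0.00085048 0.07931636]
```

View pics/ws2.png

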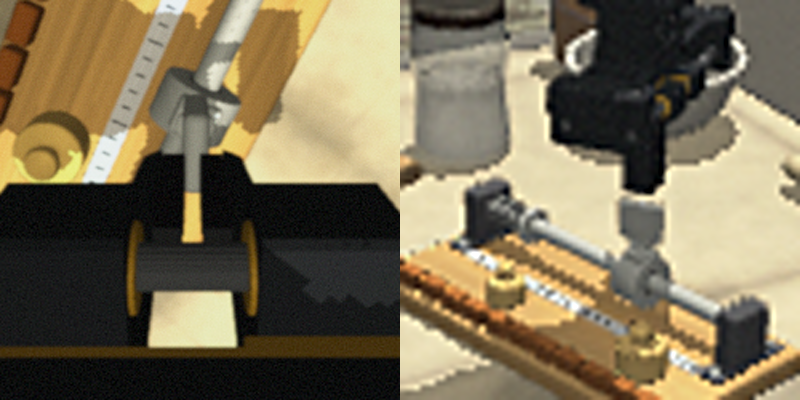

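In the side half the fingertip, at crop (640,195), appears to hover above the plate top at (640,205). The fingers may not reach as low as the reported TCP suggests. I'll check by projection.

```bash
cat >> h.py <<'E'
def proj(d,p,pose=None):
    if pose is None: o=np.array(d["eye"]);M=R.from_quat(d["attitude"]).as_matrix()
    else:
        T=np.array(d["T_tool_cam"]);Q=R.from_quat(pose["tcp_rot"]).as_matrix()
        o=np.array(pose["position"])+Q@T[:3,3];M=Q@T[:3,:3]
    c=M.T@(np.array(p)-o)*[1,-1,-1]
    return cv2.projectPoints(c.reshape(1,1,3),np.zeros(3),np.zeros(3),np.array(d["K"]),np.array(d["distortion"]))[0].ravel()
E
python3 - <<'E'
from h import *
s=bot.sense();d=bot.get_image("side");w=bot.get_image("wrist");print(s["width"],s["position"])
t=np.array(s["position"])
for h in (0,.0275,.04): print(h,"side",proj(d,t+[0,0,h]).round(1),"wrist",proj(w,t+[0,0,h],s).round(1))
for z in (.0765,.1065):print("wing",z,proj(d,[.559,.001,z]).round(1))
# side crop: tip (645,193)->
print("tips on TCP column z from row 188.6; plate top row 191, bottom ~200")
w1=cv2.imread("pics/w1.png")
E
```

```text
0.0006392546629647184 [0.5589628  0.00091173 0.07923493]
0 side [258.4 196.5] wrist [259.5 215. ]
0.0275 side [258.4 189.6] wrist [259.4 232.4]
0.04 side [258.5 186.4] wrist [259.4 242.2]
wing 0.0765 [258.4 197.2]
wing 0.1065 [258.4 189.6]
tips on TCP column z from row 188.6; plate top row 191, bottom ~200
```

The fingers shut on nothing, so the real tips sit about 30 mm above the reported TCP. I'll probe the plate top gently with the closed fingers.

Request:
{"api": "move_arm", "payload": {"deltas": [[[0, 0, -0.008, 0, 0, 0], [0, 0, -0.004, 0, 0, 0], [0, 0, -0.004, 0, 0, 0], [0, 0, -0.004, 0, 0, 0], [0, 0, 0, 0, 0, 0]]]}}

```text
time_s: 4.35
position: [0.5589, 0.0009, 0.0741]
tcp_rot: [0.301, 0.64, -0.301, 0.64]
ft_force: [-0.3, -0.2, -0.7]
width: 0.0008
```

Request:
{"api": "move_arm", "payload": {"deltas": [[[0, 0, -0.008, 0, 0, 0], [0, 0, -0.004, 0, 0, 0], [0, 0, -0.004, 0, 0, 0], [0, 0, -0.004, 0, 0, 0], [0, 0, 0, 0, 0, 0]]]}}

```text
time_s: 4.97
position: [0.5589, 0.0009, 0.0691]
tcp_rot: [0.301, 0.64, -0.301, 0.64]
ft_force: [0.4, 0.1, -0.6]
width: 0.0004
```

Run:
```python
from h import *
w=bot.get_image("wrist")["color"][:,:,::-1];d=bot.get_image("side")["color"][:,:,::-1];c=bot.get_image("scene")["color"][:,:,::-1]
f=lambda i,n:cv2.resize(i,n,interpolation=cv2.INTER_CUBIC)
a=f(w[170:270,210:310],(300,300));b=f(d[160:220,228:288],(480,480));e=f(c[165:225,220:280],(300,300))
o=np.zeros((600,780,3),np.uint8);o[:300,:300]=a;o[300:,:300]=e;o[:480,300:]=b
cv2.imwrite("pics/ws3.png",o)
```

```text
(no output)
```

View pics/ws3.png

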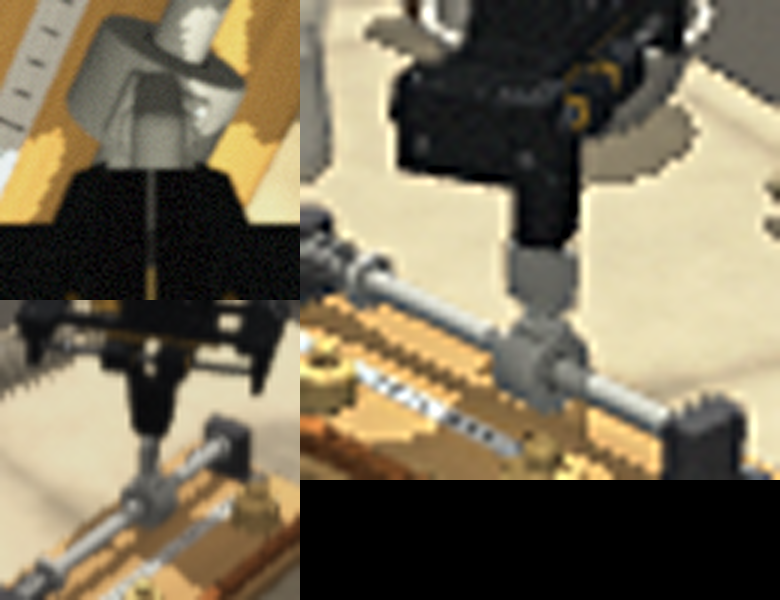

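The fingertips are now level with the plate top: side crop row 245 is full-image row 190.6. So the tips are about 36 mm behind the nominal TCP. I'll probe a little further for contact.

Request:
{"api": "move_arm", "payload": {"deltas": [[[0, 0, -0.004, 0, 0, 0], [0, 0, -0.004, 0, 0, 0], [0, 0, -0.004, 0, 0, 0], [0, 0, -0.002, 0, 0, 0], [0, 0, 0, 0, 0, 0]]]}}

```text
time_s: 5.75
position: [0.5598, 0.0009, 0.0673]
tcp_rot: [0.302, 0.639, -0.301, 0.64]
ft_force: [-3.7, 0.8, 14.9]
width: 0.0006
```

Contact is at z ≈ 0.068. Back up, open, and lower to z ≈ 0.044, which puts the tips 24 mm below the plate top.

Request:
{"api": "move_arm", "payload": {"deltas": [[[0, 0, 0.04, 0, 0, 0], [0, 0, 0, 0, 0, 0], [0, 0, 0, 0, 0, 0], [0, 0, 0, 0, 0, 0], [0, 0, 0, 0, 0, 0]]], "fingers": 0}}

```text
time_s: 6.38
position: [0.5587, 0.0009, 0.0755]
tcp_rot: [0.301, 0.64, -0.301, 0.64]
ft_force: [-0.4, -0.2, 0.3]
width: 0.0438
```

Request:
{"api": "move_arm", "payload": {"deltas": [[[0, 0, -0.03, 0, 0, 0], [0, 0, -0.03, 0, 0, 0], [0, 0, -0.03, 0, 0, 0], [0, 0, -0.036, 0, 0, 0], [0, 0, 0, 0, 0, 0]]]}}

```text
time_s: 7.0
position: [0.5582, 0.0008, 0.0433]
tcp_rot: [0.301, 0.64, -0.302, 0.639]
ft_force: [0.2, -0.7, -0.1]
width: 0.0443
```

Request:
{"api": "move_arm", "payload": {"deltas": [[[0, 0, 0, 0, 0, 0], [0, 0, 0, 0, 0, 0], [0, 0, 0, 0, 0, 0], [0, 0, 0, 0, 0, 0], [0, 0, 0, 0, 0, 0]]], "fingers": -1, "force": 40}}

```text
time_s: 7.62
position: [0.5598, 0.0013, 0.0445]
tcp_rot: [0.302, 0.639, -0.301, 0.64]
ft_force: [2.4, 2.0, 0.5]
width: 0.0096
```

Run:
```python
from h import *
s=bot.sense();print(s["moment"],s["ft_force"],s["width"])
w=bot.get_image("wrist")["color"][:,:,::-1];d=bot.get_image("side")["color"][:,:,::-1];c=bot.get_image("scene")["color"][:,:,::-1]
f=lambda i,n:cv2.resize(i,n,interpolation=cv2.INTER_CUBIC)
a=f(w[150:270,200:320],(300,300));b=f(d[160:220,228:288],(480,480));e=f(c[165:225,220:280],(300,300))
o=np.zeros((600,780,3),np.uint8);o[:300,:300]=a;o[300:,:300]=e;o[:480,300:]=b
cv2.imwrite("pics/ws4.png",o)
```

```text
[ 0.30694364 -0.46107376 -0.09902137] [2.38499922 2.00437082 0.45299059] 0.009628644512606288
```

View pics/ws4.png

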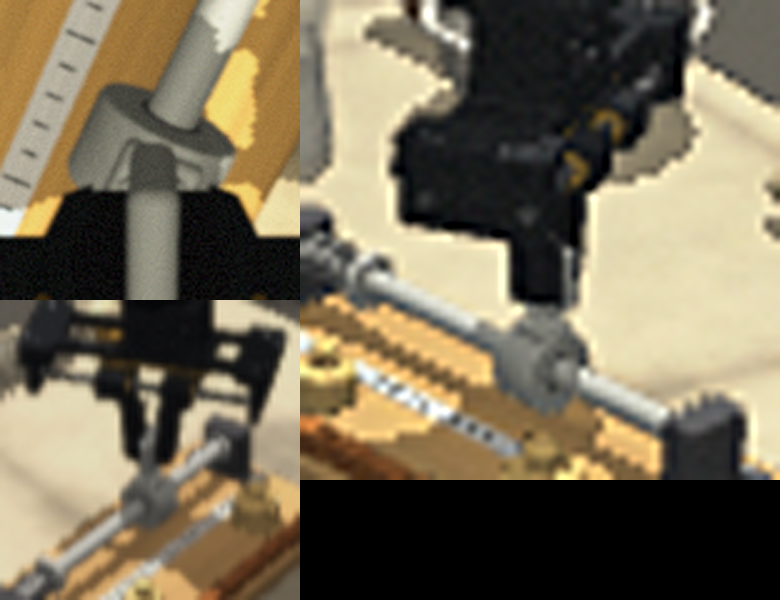

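The plate is pinched at a width of 9.6 mm. Now I'll turn it counter-clockwise, rising with the thread.

Request:
{"api": "move_arm", "payload": {"deltas": [[[0, 0, 0.001, 0, 0, 0.08], [0, 0, 0.001, 0, 0, 0.08], [0, 0, 0.001, 0, 0, 0.08], [0, 0, 0.001, 0, 0, 0.08], [0, 0, 0.001, 0, 0, 0.08]]]}}

```text
time_s: 8.4
position: [0.5608, 0.0019, 0.0457]
tcp_rot: [0.027, 0.705, -0.026, 0.708]
ft_force: [6.2, 3.1, -4.8]
width: 0.0093
```

```bash
cat > st.py <<'E'
from h import *
s=bot.sense();Q=R.from_quat(s["tcp_rot"]).as_matrix();p=np.array(s["position"]);F=np.array(s["ft_force"])
y=np.array([-np.sin(.252),np.cos(.252),0]);n=np.array([y[1],-y[0],0])
print("t",s["time_s"],"p",p.round(4),"yaw",np.arctan2(Q[1,1],Q[0,1]).round(3),"along",(p@y).round(4),"across",(p@n).round(4),"F along",(F@y).round(1),"across",(F@n).round(1),"z",F[2].round(1),"Mz",np.round(s["moment"],2),"w",s["width"],"q",np.round(s["joint_positions"],2))
E
python3 st.py
```

```text
t 8.4 p [0.5608 0.0019 0.0457] yaw 1.496 along -0.138 across 0.5436 F along 1.5 across 6.7 z -4.8 Mz [ 0.67 -1.38 -0.14] w 0.009255588219924721 q [-0.11  0.6   0.04  1.88 -0.04  0.66  1.45]
```

Request:
{"api": "move_arm", "payload": {"deltas": [[[0.004, 0.001, 0, 0, 0, 0.055], [0.004, 0.001, 0, 0, 0, 0.055], [0, 0, 0, 0, 0, 0.055], [0, 0, 0, 0, 0, 0], [0, 0, 0, 0, 0, 0]]]}}

```text
time_s: 9.02
position: [0.5615, 0.0013, 0.046]
tcp_rot: [-0.087, 0.701, 0.087, 0.702]
ft_force: [1.2, 1.8, 5.9]
width: 0.0097
```

```bash
python3 st.py
```

```text
t 9.025 p [0.5615 0.0013 0.046 ] yaw 1.818 along -0.1387 across 0.5441 F along 1.5 across 1.7 z 5.9 Mz [ 0.33 -0.2   0.04] w 0.009693108332085221 q [-0.05  0.6  -0.04  1.88  0.04  0.66  1.7 ]
```

The collar should be free now. Slide it 80 mm along the rod, staying short of the buffer.

Request:
{"api": "move_arm", "payload": {"deltas": [[[-0.016, 0.062, 0.002, 0, 0, 0], [-0.016, 0.062, 0, 0, 0, 0], [-0.016, 0.062, 0, 0, 0, 0], [-0.016, 0.062, 0, 0, 0, 0], [-0.016, 0.062, 0, 0, 0, 0]]]}}

```text
time_s: 9.65
position: [0.5406, 0.0801, 0.046]
tcp_rot: [-0.088, 0.702, 0.088, 0.702]
ft_force: [3.6, -1.3, 3.5]
width: 0.01
```

```bash
python3 st.py
```

```text
t 9.65 p [0.5406 0.0801 0.046 ] yaw 1.821 along -0.0573 across 0.5435 F along -2.2 across 3.1 z 3.5 Mz [-0.35 -0.75 -0.03] w 0.010004349692529281 q [-0.2   0.58 -0.04  1.91  0.04  0.65  1.56]
```

Request:
{"api": "move_arm", "payload": {"deltas": [[[-0.002, 0.0078, 0, 0, 0, 0], [-0.002, 0.0078, 0, 0, 0, 0], [-0.002, 0.0078, 0, 0, 0, 0], [-0.002, 0.0078, 0, 0, 0, 0], [-0.002, 0.0078, 0, 0, 0, 0]]]}}

```text
time_s: 10.28
position: [0.5386, 0.0881, 0.046]
tcp_rot: [-0.088, 0.702, 0.088, 0.702]
ft_force: [2.4, -1.1, 3.4]
width: 0.0097
```

```bash
python3 st.py
```

```text
t 10.275 p [0.5386 0.0881 0.046 ] yaw 1.82 along -0.049 across 0.5436 F along -1.7 across 2.1 z 3.4 Mz [-0.29 -0.58  0.01] w 0.00973472980538886 q [-0.21  0.58 -0.04  1.92  0.04  0.65  1.54]
```

Request:
{"api": "move_arm", "payload": {"deltas": [[[-0.002, 0.0078, 0, 0, 0, 0], [-0.002, 0.0078, 0, 0, 0, 0], [0, 0, 0, 0, 0, 0], [0, 0, 0, 0, 0, 0], [0, 0, 0, 0, 0, 0]]]}}

```text
time_s: 10.9
position: [0.5374, 0.0929, 0.046]
tcp_rot: [-0.088, 0.702, 0.088, 0.702]
ft_force: [1.9, 0.5, 4.7]
width: 0.0098
```

```bash
python3 st.py
```

```text
t 10.9 p [0.5374 0.0929 0.046 ] yaw 1.821 along -0.044 across 0.5435 F along 0.0 across 2.0 z 4.7 Mz [ 0.15 -0.4   0.04] w 0.009803556848376246 q [-0.22  0.58 -0.04  1.92  0.04  0.65  1.53]
```

Request:
{"api": "move_arm", "payload": {"deltas": [[[-0.001, 0.0039, 0, 0, 0, 0], [-0.001, 0.0039, 0, 0, 0, 0], [-0.001, 0.0039, 0, 0, 0, 0], [-0.001, 0.0039, 0, 0, 0, 0], [0, 0, 0, 0, 0, 0]]]}}

```text
time_s: 11.52
position: [0.5364, 0.0966, 0.046]
tcp_rot: [-0.088, 0.702, 0.088, 0.702]
ft_force: [2.2, -0.1, 4.8]
width: 0.0099
```

```bash
python3 st.py
```

```text
t 11.525 p [0.5364 0.0966 0.046 ] yaw 1.821 along -0.0402 across 0.5436 F along -0.6 across 2.1 z 4.8 Mz [-0.16 -0.49  0.01] w 0.009866367525611226 q [-0.23  0.58 -0.04  1.92  0.04  0.64  1.53]
```

Request:
{"api": "move_arm", "payload": {"deltas": [[[-0.001, 0.0039, 0, 0, 0, 0], [-0.001, 0.0039, 0, 0, 0, 0], [-0.001, 0.0039, 0, 0, 0, 0], [-0.001, 0.0039, 0, 0, 0, 0], [0, 0, 0, 0, 0, 0]]]}}

```text
time_s: 12.15
position: [0.5354, 0.1006, 0.046]
tcp_rot: [-0.088, 0.702, 0.088, 0.702]
ft_force: [2.3, 0.1, 5.2]
width: 0.0099
```

```bash
python3 st.py
```

```text
t 12.15 p [0.5354 0.1006 0.046 ] yaw 1.821 along -0.0361 across 0.5435 F along -0.4 across 2.3 z 5.2 Mz [-0.17 -0.4   0.09] w 0.009857288656232237 q [-0.23  0.58 -0.04  1.92  0.04  0.64  1.52]
```

Request:
{"api": "move_arm", "payload": {"deltas": [[[-0.001, 0.0039, 0, 0, 0, 0], [-0.001, 0.0039, 0, 0, 0, 0], [-0.001, 0.0039, 0, 0, 0, 0], [-0.001, 0.0039, 0, 0, 0, 0], [0, 0, 0, 0, 0, 0]]]}}

```text
time_s: 12.78
position: [0.5345, 0.1038, 0.046]
tcp_rot: [-0.088, 0.702, 0.088, 0.702]
ft_force: [1.8, -1.8, 4.5]
width: 0.0094
```

```bash
python3 st.py
```

```text
t 12.775 p [0.5345 0.1038 0.046 ] yaw 1.82 along -0.0327 across 0.5435 F along -2.2 across 1.3 z 4.5 Mz [-0.49 -0.54  0.02] w 0.009408386179034911 q [-0.24  0.58 -0.04  1.92  0.04  0.64  1.51]
```

Request:
{"api": "move_arm", "payload": {"deltas": [[[-0.001, 0.0039, 0, 0, 0, 0], [-0.001, 0.0039, 0, 0, 0, 0], [0, 0, 0, 0, 0, 0], [0, 0, 0, 0, 0, 0], [0, 0, 0, 0, 0, 0]]]}}

```text
time_s: 13.4
position: [0.5342, 0.1049, 0.046]
tcp_rot: [-0.088, 0.702, 0.087, 0.702]
ft_force: [3.2, -4.4, 4.8]
width: 0.0097
```

```bash
python3 st.py
```

```text
t 13.4 p [0.5342 0.1049 0.046 ] yaw 1.82 along -0.0316 across 0.5435 F along -5.1 across 2.0 z 4.8 Mz [-0.89 -0.67 -0.  ] w 0.009678912748750315 q [-0.24  0.58 -0.04  1.92  0.04  0.64  1.51]
```

Request:
{"api": "move_arm", "payload": {"deltas": [[[-0.001, 0.0039, 0, 0, 0, 0], [-0.001, 0.0039, 0, 0, 0, 0], [-0.001, 0.0039, 0, 0, 0, 0], [0, 0, 0, 0, 0, 0], [0, 0, 0, 0, 0, 0]]]}}

```text
time_s: 14.02
position: [0.5338, 0.1064, 0.046]
tcp_rot: [-0.088, 0.702, 0.086, 0.702]
ft_force: [3.1, -6.4, 4.7]
width: 0.0096
```

```bash
python3 st.py
```

```text
t 14.025 p [0.5338 0.1064 0.046 ] yaw 1.819 along -0.03 across 0.5435 F along -7.0 across 1.4 z 4.7 Mz [-1.53 -0.85  0.02] w 0.009620334942245937 q [-0.25  0.58 -0.04  1.92  0.04  0.64  1.5 ]
```

Request:
{"api": "move_arm", "payload": {"deltas": [[[-0.001, 0.0039, 0, 0, 0, 0], [-0.0003, 0.0014, 0, 0, 0, 0], [0, 0, 0, 0, 0, 0], [0, 0, 0, 0, 0, -0.08], [0, 0, 0, 0, 0, -0.08]]]}}

```text
time_s: 14.65
position: [0.5335, 0.1066, 0.0457]
tcp_rot: [0.026, 0.706, -0.029, 0.707]
ft_force: [4.8, -9.3, -0.8]
width: 0.0095
```

Request:
{"api": "move_arm", "payload": {"deltas": [[[0, 0, 0, 0, 0, 0], [0, 0, 0, 0, 0, 0], [0, 0, 0, 0, 0, 0], [0, 0, 0, 0, 0, 0], [0, 0, 0, 0, 0, 0]]]}}

```text
time_s: 15.28
position: [0.5335, 0.1068, 0.0456]
tcp_rot: [0.025, 0.706, -0.027, 0.707]
ft_force: [5.7, -8.3, 0.7]
width: 0.0097
```

```bash
python3 st.py
```

```text
t 15.275 p [0.5335 0.1068 0.0456] yaw 1.498 along -0.0296 across 0.5432 F along -9.5 across 3.5 z 0.7 Mz [-1.98 -1.12 -0.11] w 0.009710960245384623 q [-0.32  0.58  0.04  1.92 -0.03  0.64  1.24]
```

Run:
```python
from h import *
y=np.array([-np.sin(.252),np.cos(.252),0]);o=[]
for i in range(6):
    bot.get_image("wrist");s=bot.sense();o.append([np.dot(s["ft_force"],y),s["moment"][0],np.dot(s["position"],y)*1e3])
print(np.round(o,2),np.mean(o,0))
```

```text
[[ -9.62  -1.94 -29.64]
 [ -9.93  -1.96 -29.61]
 [ -8.14  -1.91 -29.6 ]
 [ -8.07  -1.99 -29.63]
 [ -8.7   -1.92 -29.64]
 [ -9.15  -1.92 -29.62]] [ -8.93408741  -1.93893532 -29.62405259]
```

The mean force is 8.9 N with up to 1.5 N of drag, so the spring is at about 8 N. I'll tighten in steps.

Request:
{"api": "move_arm", "payload": {"deltas": [[[0, 0, -0.001, 0, 0, -0.075], [0, 0, -0.001, 0, 0, -0.075], [0, 0, -0.001, 0, 0, -0.075], [0, 0, 0, 0, 0, 0], [0, 0, 0, 0, 0, 0]]]}}

```text
time_s: 16.2
position: [0.5332, 0.1059, 0.0449]
tcp_rot: [0.181, 0.683, -0.185, 0.683]
ft_force: [3.5, -11.1, 3.2]
width: 0.0096
```

```bash
python3 st.py
```

```text
t 16.2 p [0.5332 0.1059 0.0449] yaw 1.047 along -0.0304 across 0.5427 F along -11.6 across 0.6 z 3.2 Mz [-2.42 -0.83 -0.1 ] w 0.009574456731452907 q [-0.41  0.58  0.16  1.93 -0.14  0.64  0.89]
```

Grip builds quickly below 0.8, so the collar is already held. The extra force is the tool pressing against the clamp. Keep tightening towards the stop and ease off slightly.

Request:
{"api": "move_arm", "payload": {"deltas": [[[0, 0, -0.001, 0, 0, -0.07], [0.001, -0.003, -0.001, 0, 0, -0.07], [0, 0, 0, 0, 0, -0.06], [0, 0, 0, 0, 0, -0.03], [0, 0, 0, 0, 0, 0]]]}}

```text
time_s: 16.82
position: [0.5325, 0.1053, 0.0444]
tcp_rot: [0.332, 0.623, -0.335, 0.624]
ft_force: [0.9, -10.0, 6.6]
width: 0.0097
```

```bash
python3 st.py
```

```text
t 16.825 p [0.5325 0.1053 0.0444] yaw 0.588 along -0.0308 across 0.5419 F along -9.9 across -1.6 z 6.6 Mz [-2.42 -0.29  0.55] w 0.009732116055404989 q [-0.5   0.6   0.28  1.94 -0.25  0.64  0.53]
```

Request:
{"api": "move_arm", "payload": {"deltas": [[[0, 0, 0, 0, 0, -0.025], [0, 0, 0, 0, 0, 0], [0, 0, 0, 0, 0, 0], [0, 0, 0, 0, 0, 0], [0, 0, 0, 0, 0, 0]]]}}

```text
time_s: 17.45
position: [0.5325, 0.1055, 0.0443]
tcp_rot: [0.347, 0.615, -0.35, 0.616]
ft_force: [1.3, -10.2, 5.2]
width: 0.0098
```

```bash
python3 st.py
```

```text
t 17.45 p [0.5325 0.1055 0.0443] yaw 0.54 along -0.0306 across 0.542 F along -10.2 across -1.3 z 5.2 Mz [-2.22 -0.17  0.72] w 0.009813537393018596 q [-0.51  0.6   0.29  1.94 -0.27  0.65  0.49]
```

Mz reached 0.72 N m, well above the 0.25 N m turning torque, so the screw is at its stop. Ease the push, open the jaws and rise.

Request:
{"api": "move_arm", "payload": {"deltas": [[[0.001, -0.004, 0, 0, 0, 0], [0.001, -0.004, 0, 0, 0, 0], [0.001, -0.003, 0, 0, 0, 0], [0, 0, 0, 0, 0, 0], [0, 0, 0, 0, 0, 0]]]}}

```text
time_s: 18.08
position: [0.5326, 0.105, 0.0443]
tcp_rot: [0.347, 0.616, -0.349, 0.615]
ft_force: [0.2, -5.2, 6.4]
width: 0.0098
```

```bash
python3 st.py
```

```text
t 18.075 p [0.5326 0.105  0.0443] yaw 0.541 along -0.0311 across 0.542 F along -5.0 across -1.1 z 6.4 Mz [-1.23  0.09  0.78] w 0.009765603043287613 q [-0.5   0.6   0.29  1.94 -0.27  0.65  0.5 ]
```

Request:
{"api": "move_arm", "payload": {"deltas": [[[0, 0, 0, 0, 0, 0], [0, 0, 0, 0, 0, 0], [0, 0, 0, 0, 0, 0], [0, 0, 0.04, 0, 0, 0], [0, 0, 0.1, 0, 0, 0]]], "fingers": 0.2}}

```text
time_s: 18.7
position: [0.533, 0.1068, 0.0797]
tcp_rot: [0.348, 0.616, -0.349, 0.615]
ft_force: [-0.8, 0.2, -0.1]
width: 0.0529
```

Request:
{"api": "move_arm", "payload": {"deltas": [[[0, 0, 0.12, 0, 0, 0], [0, -0.1, 0.12, 0, 0, 0], [0, -0.14, 0, 0, 0, 0], [0, 0, 0, 0, 0, 0], [0, 0, 0, 0, 0, 0]]]}}

```text
time_s: 19.32
position: [0.5338, 0.0477, 0.1399]
tcp_rot: [0.348, 0.616, -0.348, 0.615]
ft_force: [1.1, 0.5, -0.1]
width: 0.0529
```

Run:
```python
from h import *
s=bot.sense();d=bot.get_image("wrist");w=d["color"][:,:,::-1];cv2.imwrite("pics/w5.png",w);print(s)
e=np.array([.516,.163,.06]);c=proj(d,[.523,.14,.07],s);print(c,proj(d,e,s))
x,y=[int(v) for v in c];x=np.clip(x,90,420);y=np.clip(y,80,300)
cv2.imwrite("pics/w5c.png",cv2.resize(w[y-80:y+80,x-90:x+90],None,fx=3.6,fy=3.6,interpolation=cv2.INTER_CUBIC))
```

```text
{'time_s': 19.325, 'joint_positions': array([-0.45516276,  0.43643348,  0.36067645,  1.91078739, -0.2045292 ,
        0.82975383,  0.55409055]), 'joint_vel': array([-0.01363115,  0.00825863, -0.01195155, -0.00139128, -0.00060123,
       -0.00026436,  0.00151138]), 'tau': array([ 1.08122662e+00, -4.51164651e+01,  5.60591429e+00, -2.06673610e+01,
        4.72356041e-02,  5.81575034e-02,  1.18534290e-02]), 'position': array([0.53378556, 0.04771617, 0.13991978]), 'tcp_rot': array([ 0.34848451,  0.61551435, -0.34808219,  0.61525558]), 'ft_force': array([ 1.05183751,  0.47011886, -0.09623359]), 'moment': array([-0.09448196,  0.08007595, -0.04637921]), 'width': 0.05294508285204122}
[306.24378515  87.6049119 ] [312.72579972  58.55898729]
```

View pics/w5c.png

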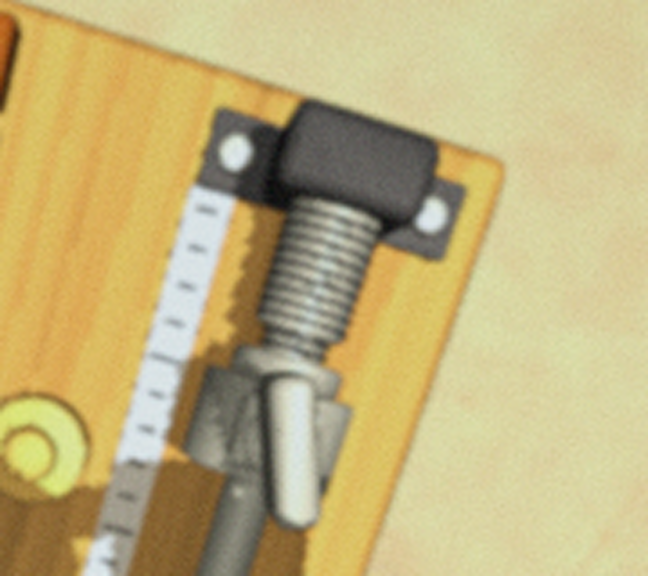

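The image shows the collar pressed against the partly compressed buffer. The plate, from (285,385) to (297,520), lies about 21° from the rod, which is the tight setting (π/2 − 1.2 rad). The buffer neck has shortened by about 4 mm compared with the first close-up, and the robot is clear, so I'll hand in.

```bash
python3 -c "
from rig import bot
print(bot.job_done())"
```

```text
the job is handed in; nothing more can be done
None
```

The collar is now clamped against the buffer with about 8 N of preload, and I handed the job in at about 19.4 s on the robot's clock, with the gripper open and clear. I loosened the wing screw to about 1.2 rad and slid the collar about 107 mm along the rod until it touched. I then pressed it about 4 mm into the spring and turned the screw back to its stop while holding it there.

**Preload:** Just before clamping, the push averaged 8.9 N, including up to 1.5 N of drag. Compression measured from contact was about 3.7 mm, or 7.4 N. The last picture shows the buffer neck about 4 mm shorter than at the start. So I put the preload at 8 N, give or take about 1 N. I could not measure it directly after letting go.

**Tightness:** The turning resistance rose to 0.7 N m at the stop. In the last picture the plate lies about 21° from the rod, which matches fully tight.

**Disagreements:**
- **Fingertips:** They sit about 37 mm higher than the stated TCP implies, so the first pinch closed on nothing. I found the real height by touching the top of the plate with shut fingers, at about 15 N, and then gripped it properly.
- **Push while tightening:** The push rose to about 11.6 N partway through tightening. I took this as the tool straining against the already gripping collar. If the collar did creep, the preload would be slightly higher.

I did not touch the weights or the jar, though I did not check each one in a final picture.

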